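# Demould the nougat and spray the empty mould

## Task

Demould this batch of nougat: turn the cam latch knob a quarter turn to free the clear sliding cover, slide the cover fully open, and move every nougat block out of the mould onto the floor of the wooden tray, side by side and not on top of one another, any face down. With the mould empty and still open, give the spray can's cap two full presses, letting it spring right back up after each; then slide the cover fully home and turn the latch knob back to where it was. Leave the other goods on the counter where they stand.

Things in the scene. Friction and masses are not known exactly. Their poses are not given: they have to be found in the camera images.
- station: fixed board 144 (x) x 345 mm (y), 6 mm thick; origin under the mould block's middle, on the counter; z up. Aluminium mould block 108 x 136 mm, top at z = 28 mm, four cavities 43 x 37 mm, 14 mm deep, at x = +-24, y = +-38 mm. Two steel rails at x = +-59 mm, top z = 58 mm, 8 mm thick, run on to y = +255 mm to carry the open cover. Latch on a pillar at x = 101, y = 105 mm
- cover (a joint): how far the clear cover is slid open, in m: 0 fully home over the mould, 0.175 fully open at its stop; it slides along the station's +y with about 1.2 N of friction and stays where it is left. While the latch is locked it moves only a few mm
- cover_handle (a point): point in the clear cover's dark upright handle plate: 60 mm along the station's x, 10 mm along its y; the point is 10 mm below the handle's top and 22 mm above the cover's top face. The cover is 136 x 150 mm, 6 mm thick, top face at z = 66 mm; axes as the station's
- latch (a joint): angle of the latch knob in rad: 0 locked (its stop), 1.5 released (other stop; free of the cover from 1.2 on); grows counter-clockwise seen from above; friction about 0.05 N m, stays where it is left. At the start 0 to 0.1. It can be turned back only with the cover fully home
- latch_grip (a point): point on the latch knob's vertical axis at the height to grip: an upright black bar 42 mm long along this point's x, 10 mm thick along its y, its top 12 mm above the point; a round collar of 15 mm radius lies 24 mm below it. At joint value 0 the point's axes are the station's; they turn with the knob
- spray_cap (a joint): how far the spray can's cap is pressed down, in m: 0 up, 0.006 fully down; its spring takes about 4 N to start and 7 N at the bottom
- cap_top (a point): middle of the top of the spray can's white round cap (radius 14 mm, flat on top), 96 mm above the counter when up; it moves with the cap. The can (radius 24 mm) stands fixed in a dark round foot of 36 mm radius
- tray_in (a point): middle of the inner floor of the fixed wooden tray, 6 mm above the counter; axes as the tray's: inner floor 150 mm along x and 170 mm along y, walls 6 mm thick that rise 20 mm above the floor; open at the top
- nougat0: moulded nougat block 40 x 34 x 40 mm (its x, y, z), all alike, about 70 g; origin at its centre. At the start it sits upright in one of the mould's cavities, its y along the station's y, its upper 26 mm above the mould's top, and lifts straight out. Of four, two to four are present
- nougat1: moulded nougat block 40 x 34 x 40 mm (its x, y, z), all alike, about 70 g; origin at its centre. At the start it sits upright in one of the mould's cavities, its y along the station's y, its upper 26 mm above the mould's top, and lifts straight out. Of four, two to four are present
- nougat2: moulded nougat block 40 x 34 x 40 mm (its x, y, z), all alike, about 70 g; origin at its centre. At the start it sits upright in one of the mould's cavities, its y along the station's y, its upper 26 mm above the mould's top, and lifts straight out. Of four, two to four are present
- nougat3: moulded nougat block 40 x 34 x 40 mm (its x, y, z), all alike, about 70 g; origin at its centre. At the start it sits upright in one of the mould's cavities, its y along the station's y, its upper 26 mm above the mould's top, and lifts straight out. Of four, two to four are present
- honey_jar: a honey jar with a dark lid, 58 mm across and 90 mm tall, loose; to be left alone (origin under its middle). It and the spray can may change places
- spool_b: a ribbon spool lying on its flange, 63 mm across, 22 mm tall, loose; to be left alone (origin under its middle)
- box_a: a gift box with a bow, 56 x 90 x 85 mm, loose, behind the station; to be left alone (origin under its middle)
Mind the look-alikes: they are no part of the job. What is shaped like the part that bears spray_cap but red is not meant.

How it is judged:
On the way, in this order (a step that is already met when the one before it is completed fails the run):
1. the latch knob is turned to release the cover (beyond 1.2 rad) (value of joint latch above 1.2 rad), for 0.2 s.
2. the cover is slid open (beyond 165 mm) (value of joint cover above 0.165 m), for 0.2 s.
3. every nougat block is in the tray, on its floor (x of nougat0 in the frame of tray_in between -0.065 and 0.065 m and y of nougat0 in the frame of tray_in between -0.075 and 0.075 m and z of nougat0 in the frame of tray_in between 0.008 and 0.028 m and x of nougat1 in the frame of tray_in between -0.065 and 0.065 m and y of nougat1 in the frame of tray_in between -0.075 and 0.075 m and z of nougat1 in the frame of tray_in between 0.008 and 0.028 m and x of nougat2 in the frame of tray_in between -0.065 and 0.065 m and y of nougat2 in the frame of tray_in between -0.075 and 0.075 m and z of nougat2 in the frame of tray_in between 0.008 and 0.028 m and x of nougat3 in the frame of tray_in between -0.065 and 0.065 m and y of nougat3 in the frame of tray_in between -0.075 and 0.075 m and z of nougat3 in the frame of tray_in between 0.008 and 0.028 m), for 0.2 s.
4. the spray cap is pressed fully down (beyond 4.5 mm) (value of joint spray_cap above 0.0045 m), for 0.1 s.
5. the cap is let up (value of joint spray_cap below 0.001 m), for 0.1 s.
6. the spray cap is pressed fully down a second time (value of joint spray_cap above 0.0045 m), for 0.1 s.
7. the cap is let up again (value of joint spray_cap below 0.001 m), for 0.1 s.
8. the cover is slid home (within 6 mm) (value of joint cover below 0.006 m), for 0.2 s.
9. the latch knob is turned back (below 0.2 rad) (value of joint cover below 0.006 m and value of joint latch below 0.2 rad), for 0.2 s.
At the end, for the whole second after the job is handed in: every nougat block rests on the tray's floor (centre within 65 mm in x and 75 mm in y of the tray's middle and 8 to 28 mm above its floor), the cover is home within 6 mm, the latch knob is back below 0.2 rad and the spray cap is up (under 1 mm) (all of step 3 and all of step 9 and linear speed of each of nougat0, nougat1, nougat2, nougat3 below 0.02 m/s and value of joint spray_cap below 0.001 m); the robot touches nothing.
It fails at once if the spray cap is pressed while the cover is not open (value of joint spray_cap above 0.003 m and value of joint cover below 0.14 m).
It fails at once if the honey jar is shifted by more than 50 mm (distance of honey_jar from where it was at the start of the episode above 0.05 m).
It fails at once if the ribbon spool is shifted by more than 50 mm (distance of spool_b from where it was at the start of the episode above 0.05 m).
It fails at once if the gift box is shifted by more than 50 mm (distance of box_a from where it was at the start of the episode above 0.05 m).
Of nougat0, nougat1, nougat2, nougat3 only 2 to 4 are there at a start; the rules pass over those that are not, and their reading is None.
At some moment in a run one of nougat0, nougat1, nougat2, nougat3 may be knocked a few centimetres aside while the robot is not near it.
Once in a run the grip may slacken for a moment while it holds something.
It also fails if it takes over 210 s, if anything falls off the work surface, if the arm or the gripper's body presses on something with over 40 N, if the wrist force passes 120 N, or if a joint passes its speed limit or range.

## Robot

A 6-joint arm with a two-finger parallel gripper is mounted at the origin on a cart in front of the work surface, level with it; the furniture and walls round the work are solid. World frame = base frame: x ahead of the robot, y to its left, z up, the work surface at z = 0. Lengths are in m, angles in rad, forces in N, time in s.
With the tool pointing down it reaches from about 0.3 to 0.875 m from the base axis. Payload 6.4 kg.
Tool frame: the origin (TCP) lies midway between the tips of the shut fingers; the grasp point (between the pads) lies 19 mm behind it; z points along the fingers, y is the line along which they close (so a half turn about z gives the same grasp; the last joint's range is limited). The gripper opens to 85 mm and grips with 20 to 120 N. Pads are 22 mm wide; open, the fingers measure 114 mm over their backs; the gripper's body (76 mm by 85 mm) begins 54 mm behind the grasp point. The pads swing forward as they close: fully open they stand 13 mm farther back than shut.
Start: joints at [1.119, 0.181, 1.607, -0, 1.354, -0.206], TCP at [0.14, 0.558, 0.231] pointing down, gripper open.
Joint ranges: [-2.99, 2.99], [-0.89, 2.07], [0.3, 2.58], [-1.14, 4.28], [0, 2.63], [-3.12, 3.12]. Speed limits (rad/s): [2.57, 2.57, 3.01, 3.14, 3.14, 3.14].

## Interface

Orientations are given as a unit quaternion [w, x, y, z].
In Python, from bench import ctrl gives the robot as it stands. The module is installed in compiled form; this text tells all that it offers.
- The arm moves only by the tool move_arm, never from a script. Its argument "plan" is one flat list of numbers, 6 for each row, row after row: the shift along the world's x, y, z in units of 50 mm (1.0 is 50 mm), then the turn, a rotation vector about the world's x, y, z in rad. A call has 1 to 10 rows; each row is the pose to reach, as a shift and turn from the pose commanded when the call began; what a row does not reach only later rows make up. A row lasts 1/8 s, in which the tool goes at most 62.5 mm and 10.7 degrees, less where a joint would pass 70% of its speed; a pose out of reach is approached as far as the arm can. A call with a gripper value outside its range is refused whole. "grip" is the finger opening in mm, from 0 to 85.4, set as the call begins (left out, the last holds). The fingers move at their own pace and stop on an object; the grip force is fixed at half the most. Time passes only in rows, so rows that repeat a pose let the fingers close. It gives the time, the measured TCP pose, the force, the opening and the grip force at its end, in the units of the state.
- ctrl.get_obs(): the state, without advancing time (a new reading comes with each control period).
- ctrl.camera(name): name is "side" or "top"; returns a dict with "pixels" (384x512x3 uint8, red, green, blue), "fx", "fy", "cx", "cy" (pixels), "origin" and "attitude" of the camera in the world. Camera axes: x right, y down, z forward; pixel columns grow to the right and rows downward; lengths in m; the calibration is good to about 2 mm. A picture is of the moment at which its call begins. There is no depth.
- ctrl.hand_in(): hands the job in; it is judged then, once.
The state is a dict: "time_s": time; "q": joint angles; "dq": joint speeds; "joint_efforts": joint torques, N m; "eef_pos": TCP position; "eef_rot": TCP orientation; "wrist_force": force on the tool from outside, world axes, zero at the start; "torque": the same for the moment, N m; "opening": opening from 0.0 (shut) to 1.0 (fully open); "grasp_force": force on a finger pad.
Only numpy, scipy, OpenCV 4.12 (cv2) and the standard library are available. Lean on these libraries where they do the work, as an engineer would, in place of code of your own. Each camera call takes 0.05 s, during which the arm holds its last target. There are 200 camera calls.

## Working session

There is one attempt and no reset: what is moved stays moved. The work goes in short steps, Python scripts to look and compute and a tool call to move; the robot and the scene stay as the last step left them, time stands still between calls to the robot, and variables do not carry over. Pictures are saved under pics/ and viewed, at most 14 in all, crops included, and the job is handed in when it is done.

Besides the shell and the picture viewer there is one more tool, called after "Call:" as name(argument=value, ...), one argument or row to a line, values as JSON. move_arm: Moves the arm, as the interface text tells. Its arguments: {"type":"object","properties":{"plan":{"type":"array"},"grip":{"type":"number"}},"required":["plan"]}

```bash
mkdir -p pics; cat > h.py <<'E'
import numpy as np, cv2
from bench import ctrl
from scipy.spatial.transform import Rotation as R
def rot(c):
    a=np.array(c["attitude"],float)
    return a if a.shape==(3,3) else R.from_quat(np.r_[a[1:],a[0]]).as_matrix()
def snap(n,f):
    c=ctrl.camera(n); cv2.imwrite(f,np.array(c["pixels"])[:,:,::-1]); 
    np.savez("%s.npz"%n,A=rot(c),o=c["origin"],k=[c["fx"],c["fy"],c["cx"],c["cy"]]); return c
def cal(n): d=np.load("%s.npz"%n); return d["A"],d["o"],d["k"]
def back(n,u,v,z):
    A,o,k=cal(n); r=A@[(u-k[2])/k[0],(v-k[3])/k[1],1]; return o+r*(z-o[2])/r[2]
def proj(n,p):
    A,o,k=cal(n); q=(np.atleast_2d(p)-o)@A; return np.c_[q[:,0]/q[:,2]*k[0]+k[2],q[:,1]/q[:,2]*k[1]+k[3]]
E
python3 - <<'E'
from h import *
for n in("top","side"):
    c=snap(n,f"pics/{n}0.png"); print(n,c["attitude"],c["origin"],c["fx"],c["fy"],c["cx"],c["cy"])
    im=cv2.imread(f"pics/{n}0.png"); cv2.imwrite(f"pics/{n}0b.png",cv2.resize(im,(800,600),interpolation=cv2.INTER_CUBIC))
print(ctrl.get_obs())
E
```

```text
top [-0.0353715   0.70600652 -0.70559545  0.04938323] [0.53497318 0.01834826 1.03090274] 381.8408649091045 381.8408649091045 256.6359071147937 198.36733257846626
side [ 0.04462248 -0.07570266  0.8259905  -0.55679228] [0.41984116 1.12752896 0.53591568] 482.909662956352 482.909662956352 258.0194575435925 183.097862772964
{'time_s': 0.1, 'q': array([ 1.11868589e+00,  1.81457613e-01,  1.60789343e+00, -4.58074968e-05,
        1.35381884e+00, -2.06249019e-01]), 'dq': array([-0.00134461,  0.00042129, -0.00371142, -0.000591  , -0.00168801,
       -0.00091574]), 'joint_efforts': array([ 9.69428111e-04, -4.45883381e+01, -3.52237022e+01, -2.47641692e-04,
        4.18776952e-03,  7.07138292e-05]), 'eef_pos': array([0.13969726, 0.55725972, 0.23048643]), 'eef_rot': array([-2.33771753e-04,  1.22616373e-01,  9.92453829e-01, -7.53503850e-04]), 'wrist_force': array([-0.46240468, -0.52973545,  1.01951488]), 'torque': array([-0.01391065, -0.04680813, -0.02465143]), 'grasp_force': 0.0, 'opening': 1.001721101378743}
```

View pics/top0b.png

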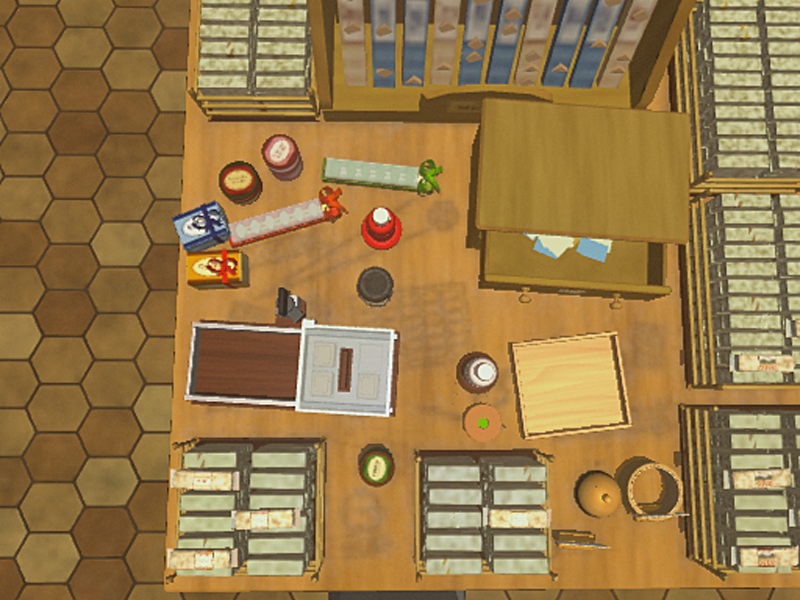

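View pics/side0b.png

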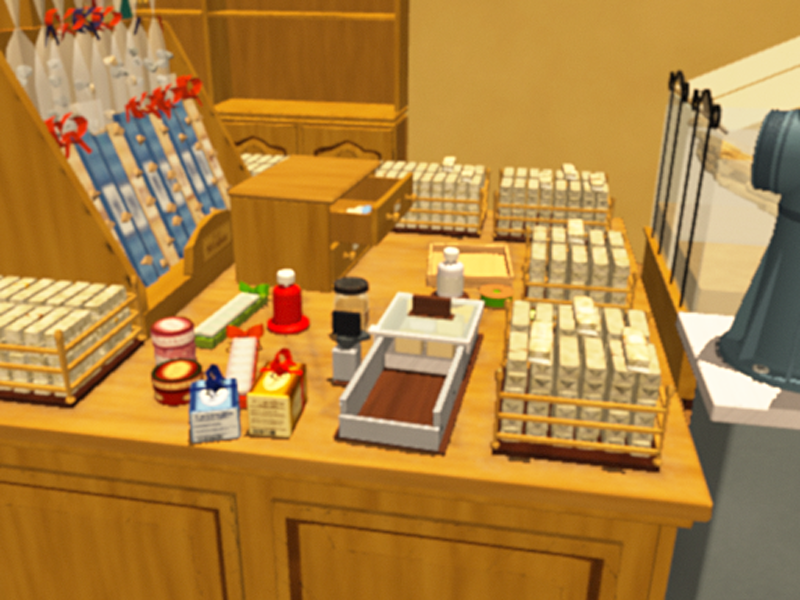

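The top view shows the station at about (290,370) in the 800x600 picture, its +y pointing left, with the latch at (290,300). The tray is at (572,385). The white can with the dark foot is at (480,372) and its red look-alike at (381,222). The jar is at (375,285) and the spool at (483,422). The side view agrees.

Candidates for the cap are the white can (480,372), the red can (381,222) and the jar lid (375,285). I choose the white can with the dark foot and check it in a crop.

```bash
python3 - <<'E'
import cv2
im=cv2.imread("pics/top0.png")
def crop(a,b,c,d,s,f):
    o=cv2.resize(im[b:d,a:c],None,fx=s,fy=s,interpolation=cv2.INTER_CUBIC)
    for x in range((a+9)//10*10,c,10): cv2.putText(o,str(x),(int((x+.5-a)*s)-8,8),0,.3,(0,0,255)); cv2.line(o,(int((x+.5-a)*s),10),(int((x+.5-a)*s),16),(0,0,255))
    for y in range((b+9)//10*10,d,10): cv2.putText(o,str(y),(0,int((y+.5-b)*s)+3),0,.3,(0,0,255)); cv2.line(o,(22,int((y+.5-b)*s)),(28,int((y+.5-b)*s)),(0,0,255))
    cv2.imwrite(f,o)
crop(112,178,262,274,5.3,"pics/st.png"); crop(280,200,410,290,6,"pics/tr.png")
E
```

```text
(no output)
```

View pics/st.png

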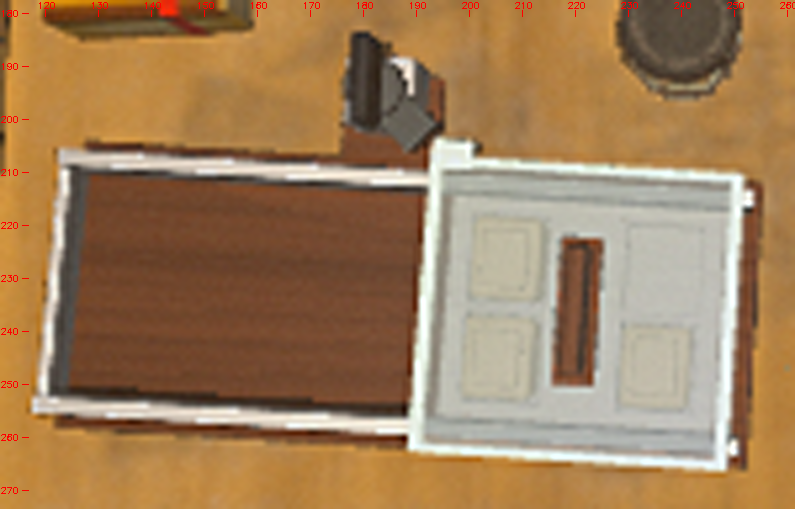

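View pics/tr.png

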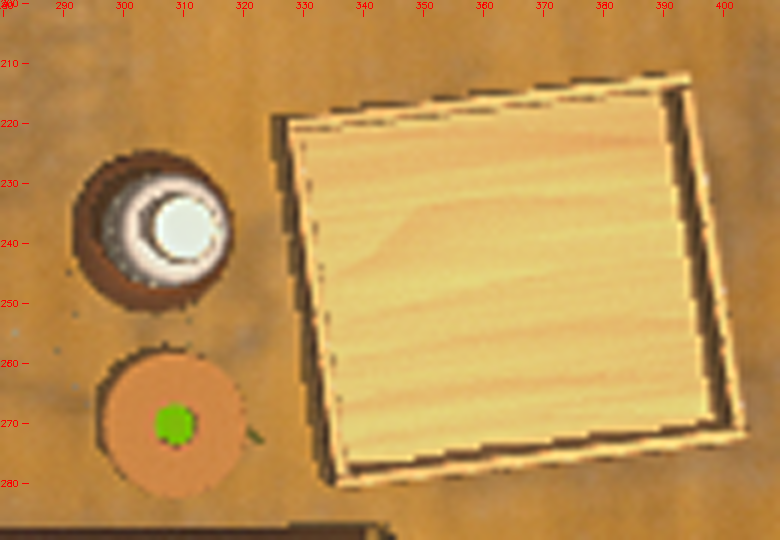

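Three nougats are present, at pixels (206,226), (205,245) and (235,246); the upper right cavity looks empty. The cap is white, at (310,237), in a dark foot, and the tray corners are clear. Next I fit the poses.

```bash
cat > fit.py <<'E'
from h import *
from scipy.optimize import least_squares
def T(p,X): 
    X=np.atleast_2d(X); c,s=np.cos(p[2]),np.sin(p[2]); return np.c_[p[0]+c*X[:,0]-s*X[:,1],p[1]+s*X[:,0]+c*X[:,1],X[:,2]]
if __name__=="__main__":
    X=np.array([[.068,-.075,.066],[-.068,-.075,.066],[-.068,.075,.066],[.063,.255,.058],[-.063,.255,.058],[.024,.038,.054],[-.024,.038,.054],[-.024,-.038,.054]])
    U=np.array([[251.5,210.8],[248.3,266],[189,262],[123,206.2],[117.5,253.8],[206.5,226],[205,245],[235,246.5]])
    r=least_squares(lambda p:(proj("top",T(p,X))-U).ravel(),[.5,.15,0],loss="soft_l1"); st=r.x
    print("st",st.round(4)); print((proj("top",T(st,X))-U).round(1).tolist())
    Y=np.array([[.081,.091,.026],[.081,-.091,.026],[-.081,-.091,.026],[-.081,.091,.026]])
    V=np.array([[327.5,219.5],[394,212.3],[402.8,272],[336,280]])
    r=least_squares(lambda p:(proj("top",T(p,Y))-V).ravel(),[.5,-.2,0]); tr=r.x
    print("tray",tr.round(4)); print((proj("top",T(tr,Y))-V).round(1).tolist())
    print("cap",back("top",310,237.5,.096),"foot",back("top",304.5,238,.005),"spool",back("top",308.5,270,.022),"jar",back("top",240,182,.09))
    L=T(st,[.101,.105,0])[0]; print("latch",L,[ (z,back("top",180.5,192.5,z)[:2].round(4)) for z in (.07,.08,.09,.1,.11)])
    np.savez("fit.npz",st=st,tr=tr)
    im=cv2.imread("pics/side0.png")
    def dr(P,col):
        for q in proj("side",P): cv2.circle(im,tuple(int(round(t*16)) for t in q),12,col,-1,cv2.LINE_AA,4)
    dr(T(st,X),(0,0,255)); dr(T(tr,Y),(0,0,255)); dr(back("top",310,237.5,.096),(0,200,0))
    dr(np.array([[L[0],L[1],z] for z in (.08,.09,.1,.11)]),(255,0,255)); dr(T(st,[[.03,0,.098],[-.03,0,.098]]),(255,0,0))
    cv2.imwrite("pics/ov.png",cv2.resize(im[145:290,205:335],None,fx=4.1,fy=4.1,interpolation=cv2.INTER_CUBIC))
E
python3 fit.py
```

```text
st [ 0.5553  0.0899 -0.0627]
[[0.6, 0.4], [0.3, -0.5], [-0.6, -0.2], [-0.6, -1.0], [-0.3, 1.4], [0.2, -0.0], [0.2, -0.1], [0.2, 0.3]]
tray [ 0.5316 -0.2867  0.1109]
[[-0.7, -0.7], [0.4, -1.0], [1.1, 0.8], [-0.9, 0.8]]
cap [ 0.55159132 -0.13059689  0.096     ] foot [ 0.55187946 -0.1302885   0.005     ] spool [ 0.46851434 -0.13699309  0.022     ] jar [0.68941281 0.04109194 0.09      ]
latch [0.66268601 0.18833397 0.        ] [(0.07, array([0.6654, 0.1919])), (0.08, array([0.664 , 0.1901])), (0.09, array([0.6627, 0.1883])), (0.1, array([0.6613, 0.1865])), (0.11, array([0.66  , 0.1847]))]
```

View pics/ov.png

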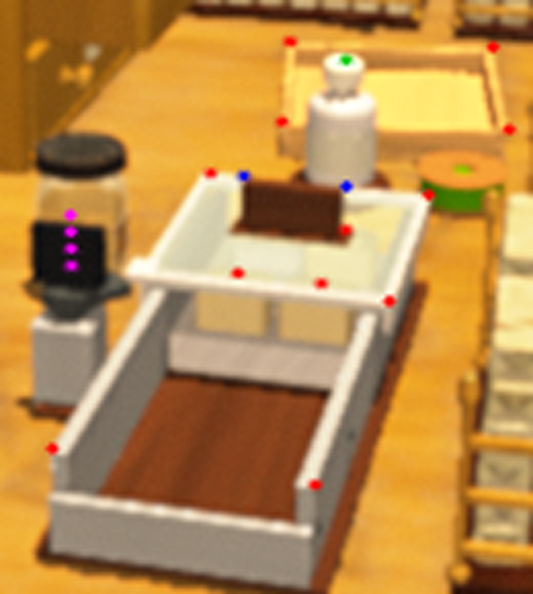

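The overlay agrees within a few mm. The bar top is at z ≈ 0.105, so the latch grip is at about z 0.093. Moving now to above the latch.

Call:
move_arm(
  plan=[2, -1.4, 0, 0, 0, 0.05, 4, -2.8, 0, 0, 0, 0.18, 6, -4.2, 0, 0, 0, 0.18, 8, -5.7, 0, 0, 0, 0.18, 9, -6.4, 0, 0, 0, 0.18, 10.2, -7.25, 0, 0, 0, 0.18, 10.43, -7.41, -0.5, 0, 0, 0.183, 10.43, -7.41, -1.4, 0, 0, 0.183, 10.43, -7.41, -1.4, 0, 0, 0.183, 10.43, -7.41, -1.4, 0, 0, 0.183],
  grip=50,
)

```text
time_s: 1.35
eef_pos: [0.6432, 0.1996, 0.1677]
eef_rot: [-0.0, 0.032, 1.0, 0.0]
wrist_force: [0.4, -0.1, 0.9]
opening: 0.584
grasp_force: 0.0
```

```bash
cat > to.py <<'E'
from h import *; from fit import T; import sys
d=np.load("fit.npz"); st,tr=d["st"],d["tr"]
def S(x,y,z): return T(st,[x,y,z])[0]
def W(x,y,z): return T(tr,[x,y,z])[0]
def go(p,ang=None):
    o=ctrl.get_obs(); q=o["eef_rot"]; M=R.from_quat([q[1],q[2],q[3],q[0]]).as_matrix(); a=np.arctan2(M[1,1],M[0,1])
    print("at",o["eef_pos"].round(4),"t",o["time_s"],"yaw",a.round(3),"tilt",M[:2,2].round(3),"F",o["wrist_force"].round(1),"op",round(o["opening"]*85.4,1),"gf",round(o["grasp_force"],1))
    if p is not None: print("->",np.round(p,4),"units",((p-o["eef_pos"])/.05).round(3), None if ang is None else round((ang-a+np.pi)%(2*np.pi)-np.pi,3))
SY=np.pi/2+st[2]; TY=np.pi/2+tr[2]
E
python3 -c "
from to import *
go(np.array([.6615,.187,.080]),SY)"
```

```text
at [0.6432 0.1996 0.1677] t 1.35 yaw 1.508 tilt [-0.001  0.   ] F [ 0.4 -0.1  0.9] op 49.9 gf 0.0
-> [0.6615 0.187  0.08  ] units [ 0.365 -0.253 -1.754] 0.0
```

Call:
move_arm(
  plan=[0, 0, 0, 0, 0, 0, 0, 0, 0, 0, 0, 0],
)

```text
time_s: 1.6
eef_pos: [0.6416, 0.2009, 0.1679]
eef_rot: [-0.001, 0.032, 0.999, 0.0]
wrist_force: [0.8, 0.2, 0.7]
opening: 0.589
grasp_force: 0.0
```

```bash
python3 -c "
from to import *
go(np.array([.6615,.187,.080]),SY)"
```

```text
at [0.6416 0.2009 0.1679] t 1.6 yaw 1.507 tilt [-0.002  0.   ] F [0.8 0.2 0.7] op 50.3 gf 0.0
-> [0.6615 0.187  0.08  ] units [ 0.399 -0.278 -1.759] 0.001
```

Call:
move_arm(
  plan=[0.4, -0.28, -0.2, 0, 0, 0, 0.4, -0.28, -0.7, 0, 0, 0, 0.4, -0.28, -1.2, 0, 0, 0, 0.4, -0.28, -1.6, 0, 0, 0, 0.4, -0.28, -1.76, 0, 0, 0, 0.4, -0.28, -1.76, 0, 0, 0, 0.4, -0.28, -1.76, 0, 0, 0],
)

```text
time_s: 2.48
eef_pos: [0.6629, 0.1873, 0.0821]
eef_rot: [0.001, 0.031, 1.0, 0.0]
wrist_force: [0.0, 0.4, -0.1]
opening: 0.586
grasp_force: 0.0
```

Call:
move_arm(
  plan=[0, 0, 0, 0, 0, 0, 0, 0, 0, 0, 0, 0, 0, 0, 0, 0, 0, 0, 0, 0, 0, 0, 0, 0, 0, 0, 0, 0, 0, 0],
  grip=0,
)

```text
time_s: 3.1
eef_pos: [0.6628, 0.1896, 0.0819]
eef_rot: [0.001, 0.031, 1.0, 0.002]
wrist_force: [1.9, 8.8, 2.2]
opening: 0.103
grasp_force: 60.1
```

```bash
python3 - <<'E'
from to import *
go(np.array([.6615,.187,.080]),SY)
snap("top","pics/t1.png");snap("side","pics/s1.png")
a=cv2.imread("pics/t1.png")[150:240,130:230];b=cv2.imread("pics/s1.png")[150:260,190:290]
cv2.imwrite("pics/c1.png",np.hstack([cv2.resize(a,(390,440),interpolation=2),cv2.resize(b,(400,440),interpolation=2)]))
E
```

```text
at [0.6628 0.1896 0.0819] t 3.1 yaw 1.509 tilt [0.003 0.004] F [1.9 8.8 2.2] op 8.8 gf 60.1
-> [0.6615 0.187  0.08  ] units [-0.026 -0.052 -0.037] -0.001
```

View pics/c1.png

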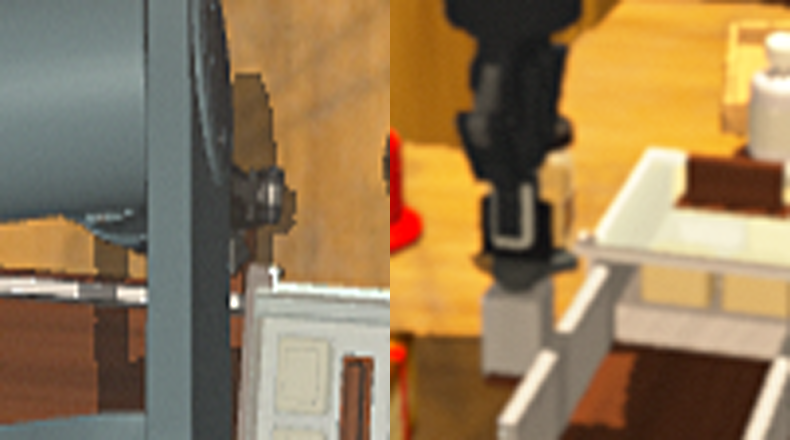

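The fingers hold the bar at an 8.8 mm opening, and the side view shows it between the pads. Next I turn it counter-clockwise.

Call:
move_arm(
  plan=[0, 0.05, 0, 0, 0, 0.15, 0, 0.05, 0, 0, 0, 0.33, 0, 0.05, 0, 0, 0, 0.51, 0, 0.05, 0, 0, 0, 0.69, 0, 0.05, 0, 0, 0, 0.87, 0, 0.05, 0, 0, 0, 1.05, 0, 0.05, 0, 0, 0, 1.23, 0, 0.05, 0, 0, 0, 1.4, 0, 0.05, 0, 0, 0, 1.45, 0, 0.05, 0, 0, 0, 1.45],
)

```text
time_s: 4.45
eef_pos: [0.663, 0.19, 0.0819]
eef_rot: [0.001, -0.639, 0.769, -0.0]
wrist_force: [0.4, 1.4, 3.3]
opening: 0.105
grasp_force: 60.4
```

```bash
python3 - <<'E'
from to import *
go(np.array([.6615,.187,.080]),SY+1.45); print(ctrl.get_obs()["torque"],ctrl.get_obs()["q"])
E
```

```text
at [0.663  0.19   0.0819] t 4.45 yaw 2.958 tilt [0.002 0.001] F [0.4 1.4 3.3] op 9.0 gf 60.4
-> [0.6615 0.187  0.08  ] units [-0.03  -0.061 -0.037] 0.0
[ 0.42862666 -0.30104482  0.09225869] [ 1.07219429e-01  5.76224954e-01  1.39675931e+00  6.29607494e-04
  1.16616119e+00 -2.85062023e+00]
```

Call:
move_arm(
  plan=[0, 0, 0, 0, 0, 0, 0, 0, 0, 0, 0, 0, 0, 0, 0, 0, 0, 0, 0, 0, 0.5, 0, 0, 0, 0, 0, 1.2, 0, 0, -0.15, -0.3, -0.3, 1.2, 0, 0, -0.33, -0.8, -0.8, 1.2, 0, 0, -0.51, -1.3, -1.3, 1.2, 0, 0, -0.69, -1.8, -1.7, 1.2, 0, 0, -0.87, -2.1, -2, 1.2, 0, 0, -1.05],
  grip=50,
)

```text
time_s: 5.7
eef_pos: [0.5558, 0.0887, 0.1407]
eef_rot: [-0.0, -0.165, 0.986, -0.0]
wrist_force: [0.2, -0.6, 1.5]
opening: 0.589
grasp_force: 0.0
```

Call:
move_arm(
  plan=[0, 0, 0, 0, 0, -0.18, 0, 0, 0, 0, 0, -0.36, 0, 0, 0, 0, 0, -0.4, 0, 0, 0, 0, 0, -0.4],
)

```text
time_s: 6.2
eef_pos: [0.557, 0.0894, 0.1408]
eef_rot: [-0.0, 0.031, 1.0, -0.0]
wrist_force: [-0.0, 0.4, -0.1]
opening: 0.588
grasp_force: 0.0
```

```bash
python3 - <<'E'
from to import *
go(S(0,.001,.077),SY)
E
```

```text
at [0.557  0.0894 0.1408] t 6.2 yaw 1.508 tilt [-0. -0.] F [-0.   0.4 -0.1] op 50.2 gf 0.0
-> [0.5554 0.0909 0.077 ] units [-0.032  0.03  -1.275] -0.0
```

Call:
move_arm(
  plan=[-0.03, 0.03, -0.5, 0, 0, 0, -0.03, 0.03, -1, 0, 0, 0, -0.03, 0.03, -1.25, 0, 0, 0, -0.03, 0.03, -1.25, 0, 0, 0],
)

```text
time_s: 6.7
eef_pos: [0.5549, 0.091, 0.0775]
eef_rot: [-0.001, 0.031, 1.0, 0.0]
wrist_force: [-0.7, -0.2, 0.3]
opening: 0.585
grasp_force: 0.0
```

Call:
move_arm(
  plan=[0, 0, 0, 0, 0, 0, 0, 0, 0, 0, 0, 0, 0, 0, 0, 0, 0, 0, 0, 0, 0, 0, 0, 0, 0, 0, 0, 0, 0, 0],
  grip=0,
)

```text
time_s: 7.32
eef_pos: [0.5564, 0.0911, 0.0795]
eef_rot: [0.001, 0.031, 1.0, 0.0]
wrist_force: [-0.4, 0.2, 5.5]
opening: 0.103
grasp_force: 59.8
```

Call:
move_arm(
  plan=[0.02, 0.3, 0, 0, 0, 0, 0.05, 0.8, 0, 0, 0, 0, 0.082, 1.3, 0, 0, 0, 0, 0.113, 1.8, 0, 0, 0, 0, 0.144, 2.3, 0, 0, 0, 0, 0.176, 2.8, 0, 0, 0, 0, 0.207, 3.3, 0, 0, 0, 0, 0.217, 3.45, 0, 0, 0, 0, 0.217, 3.45, 0, 0, 0, 0, 0.217, 3.45, 0, 0, 0, 0],
)

```text
time_s: 8.57
eef_pos: [0.5666, 0.2642, 0.0795]
eef_rot: [0.0, 0.031, 1.0, 0.0]
wrist_force: [-3.6, 1.4, 7.8]
opening: 0.105
grasp_force: 60.1
```

Call:
move_arm(
  plan=[0, 0, 0, 0, 0, 0, 0, 0, 0, 0, 0, 0, 0, 0, 0, 0, 0, 0, 0, 0, 0.8, 0, 0, 0, 0, 0, 1.6, 0, 0, 0, 0, -0.2, 2.2, 0, 0, 0, 0, -1.2, 2.2, 0, 0, 0, 0, -1.8, 2.2, 0, 0, 0, 0, -1.8, 2.2, 0, 0, 0],
  grip=55,
)

```text
time_s: 9.7
eef_pos: [0.5666, 0.1715, 0.1883]
eef_rot: [0.0, 0.033, 0.999, -0.0]
wrist_force: [0.6, 0.9, 0.9]
opening: 0.641
grasp_force: 0.0
```

```bash
python3 - <<'E'
from to import *
for n,c in(("nA",(-.024,-.038)),("nB",(-.024,.038)),("nC",(.024,.038))): go(S(*c,.030),SY)
c=snap("top","pics/t2.png");snap("side","pics/s2.png")
a=cv2.imread("pics/t2.png")[165:285,100:270];b=cv2.imread("pics/s2.png")[150:270,205:335]
cv2.imwrite("pics/c2.png",np.hstack([cv2.resize(a,(425,300),interpolation=2),cv2.resize(b,(325,300),interpolation=2)]))
E
```

```text
at [0.5666 0.1715 0.1883] t 9.7 yaw 1.505 tilt [ 0. -0.] F [0.6 0.9 0.9] op 54.7 gf 0.0
-> [0.529  0.0535 0.03  ] units [-0.753 -2.362 -3.167] 0.003
at [0.5666 0.1715 0.1883] t 9.7 yaw 1.505 tilt [ 0. -0.] F [0.6 0.9 0.9] op 54.7 gf 0.0
-> [0.5337 0.1293 0.03  ] units [-0.658 -0.845 -3.167] 0.003
at [0.5666 0.1715 0.1883] t 9.7 yaw 1.505 tilt [ 0. -0.] F [0.6 0.9 0.9] op 54.7 gf 0.0
-> [0.5816 0.1263 0.03  ] units [ 0.3   -0.905 -3.167] 0.003
```

View pics/c2.png

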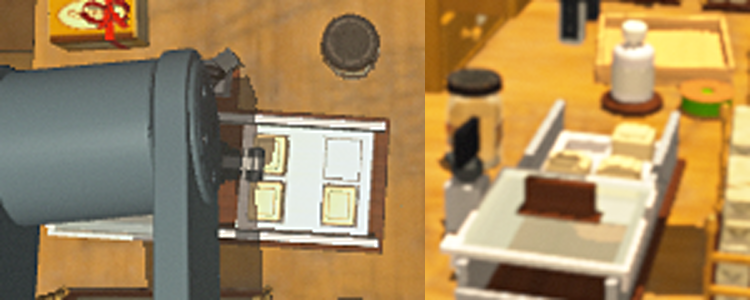

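The cover is open and three nougats are in the mould; the fourth cavity is empty. Next I pick nougat A.

Call:
move_arm(
  plan=[-0.3, -0.9, 0, 0, 0, 0, -0.6, -1.8, -0.2, 0, 0, 0, -0.75, -2.36, -0.8, 0, 0, 0, -0.75, -2.36, -1.6, 0, 0, 0, -0.75, -2.36, -2.4, 0, 0, 0, -0.75, -2.36, -2.9, 0, 0, 0, -0.75, -2.36, -3.16, 0, 0, 0, -0.75, -2.36, -3.16, 0, 0, 0, -0.75, -2.36, -3.16, 0, 0, 0],
  grip=55,
)

```text
time_s: 10.92
eef_pos: [0.53, 0.0557, 0.0314]
eef_rot: [0.001, 0.031, 1.0, -0.0]
wrist_force: [-0.1, 0.0, 0.6]
opening: 0.644
grasp_force: 0.0
```

Call:
move_arm(
  plan=[0, 0, 0, 0, 0, 0, 0, 0, 0, 0, 0, 0, 0, 0, 0, 0, 0, 0, 0, 0, 0, 0, 0, 0, 0, 0, 0, 0, 0, 0],
  grip=20,
)

```text
time_s: 11.55
eef_pos: [0.5302, 0.0555, 0.0317]
eef_rot: [0.001, 0.031, 1.0, -0.0]
wrist_force: [-1.4, 0.0, 6.6]
opening: 0.385
grasp_force: 61.2
```

Call:
move_arm(
  plan=[0, 0, 0.2, 0, 0, 0, 0, 0, 0.6, 0, 0, 0, 0, 0, 1.2, 0, 0, 0, 0, 0, 1.8, 0, 0, 0, 0, 0, 2.2, 0, 0, 0, 0, 0, 2.2, 0, 0, 0],
)

```text
time_s: 12.3
eef_pos: [0.5301, 0.0554, 0.1423]
eef_rot: [0.002, 0.031, 1.0, -0.0]
wrist_force: [-0.4, 0.2, -1.3]
opening: 0.381
grasp_force: 60.2
```

```bash
python3 - <<'E'
from to import *
go(W(.033,.04,.024),TY);go(W(-.033,.04,.024),TY);go(W(.033,-.04,.024),TY)
E
```

```text
at [0.5301 0.0554 0.1423] t 12.3 yaw 1.508 tilt [ 0.004 -0.   ] F [-0.4  0.2 -1.3] op 32.5 gf 60.2
-> [ 0.5599 -0.2433  0.024 ] units [ 0.596 -5.973 -2.367] 0.174
at [0.5301 0.0554 0.1423] t 12.3 yaw 1.508 tilt [ 0.004 -0.   ] F [-0.4  0.2 -1.3] op 32.5 gf 60.2
-> [ 0.4943 -0.2506  0.024 ] units [-0.716 -6.119 -2.367] 0.174
at [0.5301 0.0554 0.1423] t 12.3 yaw 1.508 tilt [ 0.004 -0.   ] F [-0.4  0.2 -1.3] op 32.5 gf 60.2
-> [ 0.5688 -0.3228  0.024 ] units [ 0.773 -7.563 -2.367] 0.174
```

Call:
move_arm(
  plan=[0.6, -0.7, 0.2, 0, 0, 0, 1.5, -1.3, 0.3, 0, 0, 0, 2, -2.2, 0.3, 0, 0, 0, 2, -3.2, 0.3, 0, 0, 0.05, 2, -4.2, 0.3, 0, 0, 0.1, 1.8, -5.2, 0.3, 0, 0, 0.17, 1.4, -6.2, 0, 0, 0, 0.174, 0.9, -7.1, -0.4, 0, 0, 0.174, 0.78, -7.56, -0.8, 0, 0, 0.174, 0.78, -7.56, -0.8, 0, 0, 0.174],
)

```text
time_s: 13.55
eef_pos: [0.5658, -0.3227, 0.0969]
eef_rot: [-0.002, -0.054, 0.999, 0.002]
wrist_force: [-0.2, 0.7, -0.8]
opening: 0.381
grasp_force: 60.3
```

```bash
python3 - <<'E'
from to import *
go(W(.033,-.04,.025),TY)
E
```

```text
at [ 0.5658 -0.3227  0.0969] t 13.55 yaw 1.679 tilt [-0.004  0.004] F [-0.2  0.7 -0.8] op 32.6 gf 60.3
-> [ 0.5688 -0.3228  0.025 ] units [ 0.059 -0.002 -1.438] 0.002
```

Call:
move_arm(
  plan=[0.05, 0, -0.4, 0, 0, 0, 0.05, 0, -0.9, 0, 0, 0, 0.05, 0, -1.25, 0, 0, 0, 0.05, 0, -1.43, 0, 0, 0, 0.05, 0, -1.43, 0, 0, 0],
)

```text
time_s: 14.18
eef_pos: [0.5704, -0.3217, 0.0281]
eef_rot: [-0.0, -0.056, 0.998, 0.0]
wrist_force: [0.3, -0.1, -0.2]
opening: 0.388
grasp_force: 60.3
```

Call:
move_arm(
  plan=[0, 0, 0, 0, 0, 0, 0, 0, 0, 0, 0, 0, 0, 0, 0, 0, 0, 0, 0, 0, 0.3, 0, 0, 0, 0, 0, 0.9, 0, 0, 0, 0, 0, 1.7, 0, 0, 0, 0, 0, 2.4, 0, 0, 0, 0, 0, 2.4, 0, 0, 0],
  grip=50,
)

```text
time_s: 15.18
eef_pos: [0.5727, -0.3243, 0.1544]
eef_rot: [0.003, -0.056, 0.998, -0.003]
wrist_force: [0.5, -0.8, -0.5]
opening: 0.587
grasp_force: 0.0
```

```bash
python3 - <<'E'
from to import *
go(S(-.024,.038,.031),SY);go(S(.024,.038,.031),SY)
E
```

```text
at [ 0.5727 -0.3243  0.1544] t 15.175 yaw 1.682 tilt [ 0.007 -0.006] F [ 0.5 -0.8 -0.5] op 50.1 gf 0.0
-> [0.5337 0.1293 0.031 ] units [-0.779  9.072 -2.468] -0.174
at [ 0.5727 -0.3243  0.1544] t 15.175 yaw 1.682 tilt [ 0.007 -0.006] F [ 0.5 -0.8 -0.5] op 50.1 gf 0.0
-> [0.5816 0.1263 0.031 ] units [ 0.179  9.011 -2.468] -0.174
```

Call:
move_arm(
  plan=[0, 1, 0, 0, 0, 0, 0, 2.1, 0, 0, 0, 0, 0, 3.2, 0, 0, 0, 0, 0, 4.3, 0, 0, 0, -0.05, 0, 5.4, 0, 0, 0, -0.1, 0, 6.5, 0, 0, 0, -0.174, -0.3, 7.6, 0, 0, 0, -0.174, -0.6, 8.6, -0.3, 0, 0, -0.174, -0.78, 9.07, -0.9, 0, 0, -0.174, -0.78, 9.07, -1.1, 0, 0, -0.174],
)

```text
time_s: 16.42
eef_pos: [0.5289, 0.1326, 0.0918]
eef_rot: [-0.002, 0.03, 1.0, -0.0]
wrist_force: [-0.1, -0.8, -0.4]
opening: 0.589
grasp_force: 0.0
```

```bash
python3 - <<'E'
from to import *
go(S(-.024,.038,.031),SY)
E
```

```text
at [0.5289 0.1326 0.0918] t 16.425 yaw 1.511 tilt [-0.004 -0.   ] F [-0.1 -0.8 -0.4] op 50.3 gf 0.0
-> [0.5337 0.1293 0.031 ] units [ 0.097 -0.065 -1.216] -0.003
```

Call:
move_arm(
  plan=[0, 0, 0, 0, 0, 0, 0, 0, 0, 0, 0, 0],
)

```text
time_s: 16.68
eef_pos: [0.5327, 0.1299, 0.0948]
eef_rot: [0.001, 0.032, 0.999, -0.0]
wrist_force: [0.2, -0.5, 0.1]
opening: 0.589
grasp_force: 0.0
```

```bash
python3 - <<'E'
from to import *
go(S(-.024,.038,.031),SY)
E
```

```text
at [0.5327 0.1299 0.0948] t 16.675 yaw 1.507 tilt [ 0.002 -0.   ] F [ 0.2 -0.5  0.1] op 50.3 gf 0.0
-> [0.5337 0.1293 0.031 ] units [ 0.021 -0.013 -1.276] 0.002
```

Call:
move_arm(
  plan=[0.02, 0, -0.4, 0, 0, 0, 0.02, 0, -0.9, 0, 0, 0, 0.02, 0, -1.2, 0, 0, 0, 0.02, 0, -1.28, 0, 0, 0, 0.02, 0, -1.28, 0, 0, 0],
)

```text
time_s: 17.3
eef_pos: [0.533, 0.1308, 0.0303]
eef_rot: [0.0, 0.032, 1.0, 0.0]
wrist_force: [-0.2, 0.0, -0.4]
opening: 0.588
grasp_force: 0.0
```

Call:
move_arm(
  plan=[0, 0, 0, 0, 0, 0, 0, 0, 0, 0, 0, 0, 0, 0, 0, 0, 0, 0, 0, 0, 0, 0, 0, 0, 0, 0, 0, 0, 0, 0],
  grip=20,
)

```text
time_s: 17.92
eef_pos: [0.5335, 0.1311, 0.031]
eef_rot: [0.001, 0.031, 1.0, 0.0]
wrist_force: [-0.3, 0.7, 6.2]
opening: 0.387
grasp_force: 60.6
```

Call:
move_arm(
  plan=[0, 0, 0.2, 0, 0, 0, 0, 0, 0.6, 0, 0, 0, 0, 0, 1.2, 0, 0, 0, 0, 0, 1.8, 0, 0, 0, 0, 0, 2.3, 0, 0, 0, 0, 0, 2.3, 0, 0, 0],
)

```text
time_s: 18.68
eef_pos: [0.5339, 0.1312, 0.1472]
eef_rot: [0.002, 0.031, 1.0, 0.0]
wrist_force: [0.8, 0.5, -0.7]
opening: 0.386
grasp_force: 60.0
```

```bash
python3 - <<'E'
from to import *
go(W(-.033,-.04,.025),TY)
E
```

```text
at [0.5339 0.1312 0.1472] t 18.675 yaw 1.508 tilt [0.005 0.   ] F [ 0.8  0.5 -0.7] op 32.9 gf 60.0
-> [ 0.5032 -0.3301  0.025 ] units [-0.614 -9.225 -2.443] 0.173
```

Call:
move_arm(
  plan=[0.4, -0.8, 0.1, 0, 0, 0, 1, -1.7, 0.1, 0, 0, 0, 1.6, -2.6, 0.1, 0, 0, 0, 1.9, -3.6, 0.1, 0, 0, 0, 1.9, -4.7, 0.1, 0, 0, 0, 1.9, -5.8, 0.1, 0, 0, 0, 1.8, -6.8, 0.1, 0, 0, 0.1, 1.4, -7.7, 0, 0, 0, 0.173, 0.8, -8.4, 0, 0, 0, 0.173, 0.4, -8.9, -0.1, 0, 0, 0.173],
)

```text
time_s: 19.92
eef_pos: [0.5504, -0.3152, 0.138]
eef_rot: [-0.001, -0.054, 0.999, 0.001]
wrist_force: [0.0, 0.0, -1.1]
opening: 0.387
grasp_force: 60.1
```

Call:
move_arm(
  plan=[-0.5, -0.1, 0, 0, 0, 0, -0.95, -0.25, -0.4, 0, 0, 0, -0.95, -0.25, -0.8, 0, 0, 0, -0.95, -0.25, -0.8, 0, 0, 0, -0.95, -0.25, -0.8, 0, 0, 0],
)

```text
time_s: 20.55
eef_pos: [0.5057, -0.3262, 0.0997]
eef_rot: [0.0, -0.055, 0.998, 0.0]
wrist_force: [0.5, 0.2, -0.8]
opening: 0.384
grasp_force: 60.1
```

```bash
python3 - <<'E'
from to import *
go(W(-.033,-.04,.025),TY)
E
```

```text
at [ 0.5057 -0.3262  0.0997] t 20.55 yaw 1.682 tilt [0. 0.] F [ 0.5  0.2 -0.8] op 32.8 gf 60.1
-> [ 0.5032 -0.3301  0.025 ] units [-0.05  -0.078 -1.494] -0.0
```

Call:
move_arm(
  plan=[-0.05, -0.08, -0.4, 0, 0, 0, -0.05, -0.08, -0.9, 0, 0, 0, -0.05, -0.08, -1.3, 0, 0, 0, -0.05, -0.08, -1.49, 0, 0, 0, -0.05, -0.08, -1.49, 0, 0, 0],
)

```text
time_s: 21.18
eef_pos: [0.5025, -0.3305, 0.0249]
eef_rot: [-0.0, -0.055, 0.998, 0.0]
wrist_force: [-0.1, 0.5, 0.0]
opening: 0.383
grasp_force: 60.1
```

Call:
move_arm(
  plan=[0, 0, 0, 0, 0, 0, 0, 0, 0, 0, 0, 0, 0, 0, 0, 0, 0, 0, 0, 0, 0.3, 0, 0, 0, 0, 0, 0.9, 0, 0, 0, 0, 0, 1.7, 0, 0, 0, 0, 0, 2.4, 0, 0, 0, 0, 0, 2.4, 0, 0, 0],
  grip=50,
)

```text
time_s: 22.18
eef_pos: [0.5045, -0.3324, 0.1504]
eef_rot: [0.003, -0.055, 0.998, -0.003]
wrist_force: [0.9, -0.8, -0.6]
opening: 0.59
grasp_force: 0.0
```

```bash
python3 - <<'E'
from to import *
go(S(.024,.038,.031),SY)
snap("top","pics/t3.png");snap("side","pics/s3.png")
a=cv2.imread("pics/t3.png")[165:285,160:410];b=cv2.imread("pics/s3.png")[140:230,225:335]
cv2.imwrite("pics/c3.png",np.hstack([cv2.resize(a,(500,240),interpolation=2),cv2.resize(b,(293,240),interpolation=2)]))
E
```

```text
at [ 0.5045 -0.3324  0.1504] t 22.175 yaw 1.681 tilt [ 0.006 -0.006] F [ 0.9 -0.8 -0.6] op 50.4 gf 0.0
-> [0.5816 0.1263 0.031 ] units [ 1.543  9.174 -2.388] -0.173
```

View pics/c3.png

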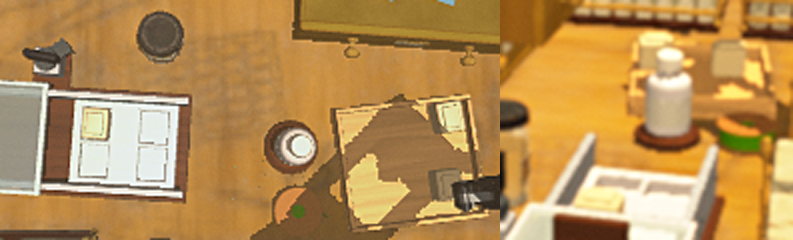

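The picture shows two blocks standing in the tray, at crop pixels (448,117) and (445,185). The third is still in its cavity at (95,124).

Call:
move_arm(
  plan=[0.5, 0.9, 0.1, 0, 0, 0, 1, 1.9, 0.1, 0, 0, 0, 1.5, 2.9, 0.1, 0, 0, 0, 1.54, 4, 0.1, 0, 0, -0.05, 1.54, 5.1, 0.1, 0, 0, -0.1, 1.54, 6.2, 0.1, 0, 0, -0.173, 1.54, 7.3, 0, 0, 0, -0.173, 1.54, 8.3, -0.3, 0, 0, -0.173, 1.54, 9.1, -0.8, 0, 0, -0.173, 1.54, 9.17, -1, 0, 0, -0.173],
)

```text
time_s: 23.52
eef_pos: [0.5768, 0.1306, 0.0923]
eef_rot: [-0.003, 0.03, 1.0, 0.0]
wrist_force: [-0.1, -0.1, -0.7]
opening: 0.586
grasp_force: 0.0
```

Call:
move_arm(
  plan=[0, 0, 0, 0, 0, 0, 0, 0, 0, 0, 0, 0],
)

```text
time_s: 23.78
eef_pos: [0.5799, 0.1268, 0.0957]
eef_rot: [0.0, 0.032, 0.999, -0.0]
wrist_force: [0.0, -0.0, -0.5]
opening: 0.585
grasp_force: 0.0
```

```bash
python3 - <<'E'
from to import *
go(S(.024,.038,.031),SY)
E
```

```text
at [0.5799 0.1268 0.0957] t 23.775 yaw 1.507 tilt [ 0.001 -0.   ] F [ 0.  -0.  -0.5] op 50.0 gf 0.0
-> [0.5816 0.1263 0.031 ] units [ 0.034 -0.01  -1.294] 0.001
```

Call:
move_arm(
  plan=[0.03, 0.02, -0.4, 0, 0, 0, 0.03, 0.02, -0.9, 0, 0, 0, 0.03, 0.02, -1.2, 0, 0, 0, 0.03, 0.02, -1.29, 0, 0, 0, 0.03, 0.02, -1.29, 0, 0, 0],
)

```text
time_s: 24.4
eef_pos: [0.5811, 0.1289, 0.0307]
eef_rot: [-0.0, 0.032, 1.0, -0.0]
wrist_force: [0.3, -0.4, -0.0]
opening: 0.586
grasp_force: 0.0
```

Call:
move_arm(
  plan=[0, 0, 0, 0, 0, 0, 0, 0, 0, 0, 0, 0, 0, 0, 0, 0, 0, 0, 0, 0, 0, 0, 0, 0, 0, 0, 0, 0, 0, 0],
  grip=20,
)

```text
time_s: 25.02
eef_pos: [0.5819, 0.1291, 0.0319]
eef_rot: [0.001, 0.031, 1.0, 0.0]
wrist_force: [0.2, 0.2, 4.9]
opening: 0.386
grasp_force: 60.3
```

Call:
move_arm(
  plan=[0, 0, 0.2, 0, 0, 0, 0, 0, 0.6, 0, 0, 0, 0, 0, 1.2, 0, 0, 0, 0, 0, 1.8, 0, 0, 0, 0, 0, 2.3, 0, 0, 0, 0, 0, 2.3, 0, 0, 0],
)

```text
time_s: 25.78
eef_pos: [0.5826, 0.1292, 0.1492]
eef_rot: [0.003, 0.031, 1.0, 0.0]
wrist_force: [-0.3, -0.5, -1.6]
opening: 0.385
grasp_force: 60.1
```

```bash
python3 - <<'E'
from to import *
go(W(0,.04,.025),TY)
E
```

```text
at [0.5826 0.1292 0.1492] t 25.775 yaw 1.508 tilt [0.005 0.   ] F [-0.3 -0.5 -1.6] op 32.8 gf 60.1
-> [ 0.5271 -0.2469  0.025 ] units [-1.11  -7.521 -2.484] 0.174
```

Call:
move_arm(
  plan=[0.4, -0.8, 0.1, 0, 0, 0, 0.9, -1.8, 0.1, 0, 0, 0, 1, -2.9, 0.1, 0, 0, 0, 1, -4, 0.1, 0, 0, 0, 1, -5, 0.1, 0, 0, 0, 0.8, -6, 0.1, 0, 0, 0.1, 0.2, -6.8, 0, 0, 0, 0.174, -0.6, -7.4, 0, 0, 0, 0.174, -1.1, -7.52, -0.4, 0, 0, 0.174, -1.1, -7.52, -1, 0, 0, 0.174],
)

```text
time_s: 27.02
eef_pos: [0.5241, -0.2478, 0.0951]
eef_rot: [-0.0, -0.054, 0.999, 0.0]
wrist_force: [-0.6, -0.5, -0.5]
opening: 0.383
grasp_force: 60.1
```

Call:
move_arm(
  plan=[0, 0, 0, 0, 0, 0, 0, 0, 0, 0, 0, 0],
)

```text
time_s: 27.28
eef_pos: [0.5262, -0.2469, 0.0962]
eef_rot: [0.0, -0.056, 0.998, -0.0]
wrist_force: [-0.4, 0.4, -1.6]
opening: 0.386
grasp_force: 60.1
```

```bash
python3 - <<'E'
from to import *
go(W(0,.04,.025),TY)
E
```

```text
at [ 0.5262 -0.2469  0.0962] t 27.275 yaw 1.682 tilt [ 0. -0.] F [-0.4  0.4 -1.6] op 33.0 gf 60.1
-> [ 0.5271 -0.2469  0.025 ] units [ 0.018  0.    -1.424] -0.001
```

Call:
move_arm(
  plan=[0, 0, -0.4, 0, 0, 0, 0, 0, -0.9, 0, 0, 0, 0, 0, -1.2, 0, 0, 0, 0, 0, -1.42, 0, 0, 0, 0, 0, -1.42, 0, 0, 0],
)

```text
time_s: 27.9
eef_pos: [0.5262, -0.2471, 0.0246]
eef_rot: [0.0, -0.056, 0.998, -0.0]
wrist_force: [-0.0, -0.2, -0.5]
opening: 0.384
grasp_force: 61.1
```

Call:
move_arm(
  plan=[0, 0, 0, 0, 0, 0, 0, 0, 0, 0, 0, 0, 0, 0, 0, 0, 0, 0, 0, 0, 0.3, 0, 0, 0, 0, 0, 0.9, 0, 0, 0, 0, 0, 1.7, 0, 0, 0, 0, 0, 2.4, 0, 0, 0, 0, 0, 2.4, 0, 0, 0],
  grip=50,
)

```text
time_s: 28.9
eef_pos: [0.5282, -0.2486, 0.1497]
eef_rot: [0.003, -0.056, 0.998, -0.003]
wrist_force: [-0.6, -0.6, 0.7]
opening: 0.585
grasp_force: 0.0
```

Call:
move_arm(
  plan=[0.5, 1.1, 0.2, 0, 0, 0, 0.5, 2.2, 0.2, 0, 0, 0, 0.5, 2.33, 0, 0, 0, 0, 0.5, 2.33, 0, 0, 0, 0, 0.5, 2.33, 0, 0, 0, 0],
  grip=0,
)

```text
time_s: 29.52
eef_pos: [0.5508, -0.1316, 0.1447]
eef_rot: [-0.0, -0.055, 0.998, -0.0]
wrist_force: [-0.1, -1.4, -0.1]
opening: -0.003
grasp_force: 0.0
```

```bash
python3 - <<'E'
from to import *
go(np.array([.5516,-.1305,.096]))
snap("top","pics/t4.png");snap("side","pics/s4.png")
a=cv2.imread("pics/t4.png")[165:285,160:410];b=cv2.imread("pics/s4.png")[140:230,225:335]
cv2.imwrite("pics/c4.png",np.hstack([cv2.resize(a,(500,240),interpolation=2),cv2.resize(b,(293,240),interpolation=2)]))
E
```

```text
at [ 0.5508 -0.1316  0.1447] t 29.525 yaw 1.681 tilt [-0. -0.] F [-0.1 -1.4 -0.1] op -0.2 gf 0.0
-> [ 0.5516 -0.1305  0.096 ] units [ 0.016  0.023 -0.973] None
```

View pics/c4.png

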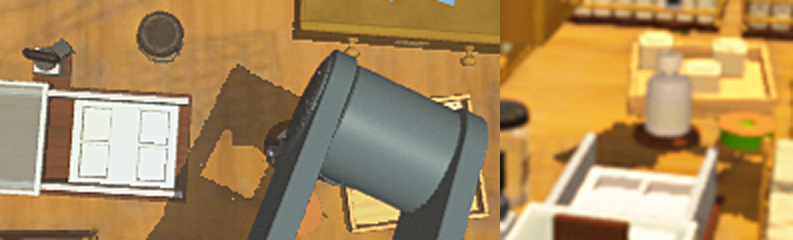

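All three blocks are in the tray and the mould is empty. Next comes the first press.

Call:
move_arm(
  plan=[0.02, 0.02, -0.4, 0, 0, 0, 0.02, 0.02, -0.8, 0, 0, 0, 0.02, 0.02, -0.95, 0, 0, 0, 0.02, 0.02, -1.05, 0, 0, 0, 0.02, 0.02, -1.11, 0, 0, 0, 0.02, 0.02, -1.11, 0, 0, 0, 0.02, 0.02, -1.11, 0, 0, 0, 0.02, 0.02, -1.11, 0, 0, 0],
)

```text
time_s: 30.62
eef_pos: [0.552, -0.1301, 0.0906]
eef_rot: [-0.0, -0.056, 0.998, -0.0]
wrist_force: [-4.7, -0.0, 6.3]
opening: 0.003
grasp_force: 3.3
```

```bash
python3 - <<'E'
from to import *
go(np.array([.5516,-.1305,.0895]))
E
```

```text
at [ 0.552  -0.1301  0.0906] t 30.625 yaw 1.682 tilt [ 0.    -0.001] F [-4.7 -0.   6.3] op 0.2 gf 3.3
-> [ 0.5516 -0.1305  0.0895] units [-0.007 -0.008 -0.022] None
```

Call:
move_arm(
  plan=[0, 0, -0.03, 0, 0, 0, 0, 0, -0.05, 0, 0, 0, 0, 0, -0.05, 0, 0, 0, 0, 0, -0.05, 0, 0, 0],
)

```text
time_s: 31.12
eef_pos: [0.5522, -0.1302, 0.0899]
eef_rot: [0.0, -0.056, 0.998, -0.001]
wrist_force: [-9.7, 2.1, 19.8]
opening: -0.003
grasp_force: 9.8
```

The force reached 19.8 N, so the cap is on its stop. Next I release, press again and release.

Call:
move_arm(
  plan=[0, 0, 0.2, 0, 0, 0, 0, 0, 0.5, 0, 0, 0, 0, 0, 0.5, 0, 0, 0, 0, 0, 0.5, 0, 0, 0, 0, 0, 0.5, 0, 0, 0],
)

```text
time_s: 31.75
eef_pos: [0.5516, -0.1293, 0.1112]
eef_rot: [-0.0, -0.056, 0.998, 0.0]
wrist_force: [0.3, -0.1, -0.4]
opening: 0.0
grasp_force: 0.0
```

Call:
move_arm(
  plan=[0, 0, -0.2, 0, 0, 0, 0, 0, -0.35, 0, 0, 0, 0, 0, -0.45, 0, 0, 0, 0, 0, -0.51, 0, 0, 0, 0, 0, -0.51, 0, 0, 0, 0, 0, -0.51, 0, 0, 0, 0, 0, -0.51, 0, 0, 0, 0, 0, -0.51, 0, 0, 0],
)

```text
time_s: 32.75
eef_pos: [0.5518, -0.1294, 0.0898]
eef_rot: [-0.0, -0.056, 0.998, -0.0]
wrist_force: [-14.2, 6.1, 32.7]
opening: -0.002
grasp_force: 16.3
```

Call:
move_arm(
  plan=[0, 0, 0.2, 0, 0, 0, 0, 0, 0.6, 0, 0, 0, 0, 0, 1.2, 0, 0, 0, 0, 0, 1.8, 0, 0, 0, 0, 0, 1.8, 0, 0, 0],
  grip=0,
)

```text
time_s: 33.38
eef_pos: [0.5535, -0.1302, 0.1784]
eef_rot: [0.002, -0.056, 0.998, -0.001]
wrist_force: [-0.2, -0.5, -0.0]
opening: -0.0
grasp_force: 0.0
```

```bash
python3 - <<'E'
from to import *
go(S(0,.2,.15),SY)
E
```

```text
at [ 0.5535 -0.1302  0.1784] t 33.375 yaw 1.682 tilt [ 0.004 -0.002] F [-0.2 -0.5 -0. ] op -0.0 gf 0.0
-> [0.5678 0.2895 0.15  ] units [ 0.288  8.393 -0.568] -0.174
```

Call:
move_arm(
  plan=[0, 1, 0, 0, 0, 0, 0, 2.1, 0, 0, 0, 0, 0.05, 3.2, 0, 0, 0, 0, 0.1, 4.3, 0, 0, 0, -0.05, 0.15, 5.4, 0, 0, 0, -0.1, 0.2, 6.5, 0, 0, 0, -0.174, 0.26, 7.5, -0.3, 0, 0, -0.174, 0.26, 7.89, -0.8, 0, 0, -0.174, 0.26, 7.89, -0.8, 0, 0, -0.174, 0.26, 7.89, -0.8, 0, 0, -0.174],
  grip=50,
)

```text
time_s: 34.62
eef_pos: [0.5647, 0.2642, 0.1357]
eef_rot: [-0.001, 0.032, 1.0, -0.0]
wrist_force: [0.5, 0.0, 0.7]
opening: 0.586
grasp_force: 0.0
```

```bash
python3 - <<'E'
from to import *
go(np.array([.5666,.2642,.0785]),SY)
E
```

```text
at [0.5647 0.2642 0.1357] t 34.625 yaw 1.508 tilt [-0.001 -0.001] F [0.5 0.  0.7] op 50.1 gf 0.0
-> [0.5666 0.2642 0.0785] units [ 3.700e-02 -1.000e-03 -1.145e+00] 0.0
```

Call:
move_arm(
  plan=[0.03, 0, -0.4, 0, 0, 0, 0.03, 0, -0.9, 0, 0, 0, 0.03, 0, -1.14, 0, 0, 0, 0.03, 0, -1.14, 0, 0, 0],
)

```text
time_s: 35.12
eef_pos: [0.5658, 0.2642, 0.0781]
eef_rot: [-0.001, 0.032, 0.999, -0.0]
wrist_force: [0.8, 0.8, 0.1]
opening: 0.584
grasp_force: 0.0
```

Call:
move_arm(
  plan=[0, 0, 0, 0, 0, 0, 0, 0, 0, 0, 0, 0, 0, 0, 0, 0, 0, 0, 0, 0, 0, 0, 0, 0, 0, 0, 0, 0, 0, 0],
  grip=0,
)

```text
time_s: 35.75
eef_pos: [0.5672, 0.2652, 0.0806]
eef_rot: [0.001, 0.031, 1.0, 0.0]
wrist_force: [-0.4, -0.4, 6.4]
opening: 0.102
grasp_force: 59.9
```

Call:
move_arm(
  plan=[-0.02, -0.3, 0, 0, 0, 0, -0.05, -0.8, 0, 0, 0, 0, -0.082, -1.3, 0, 0, 0, 0, -0.113, -1.8, 0, 0, 0, 0, -0.144, -2.3, 0, 0, 0, 0, -0.176, -2.8, 0, 0, 0, 0, -0.207, -3.3, 0, 0, 0, 0, -0.218, -3.47, 0, 0, 0, 0, -0.218, -3.48, 0, 0, 0, 0, -0.218, -3.48, 0, 0, 0, 0],
)

```text
time_s: 37.0
eef_pos: [0.5569, 0.0911, 0.0805]
eef_rot: [0.002, 0.032, 1.0, 0.0]
wrist_force: [1.7, 3.5, 6.2]
opening: 0.104
grasp_force: 60.4
```

```bash
python3 - <<'E'
from to import *
go(np.array([.5564,.0911,.0795]),SY)
E
```

```text
at [0.5569 0.0911 0.0805] t 37.0 yaw 1.508 tilt [0.004 0.001] F [1.7 3.5 6.2] op 8.9 gf 60.4
-> [0.5564 0.0911 0.0795] units [-0.01   0.001 -0.021] 0.0
```

Call:
move_arm(
  plan=[0, -0.04, 0, 0, 0, 0, 0, -0.06, 0, 0, 0, 0, 0, -0.06, 0, 0, 0, 0],
)

```text
time_s: 37.38
eef_pos: [0.5569, 0.0909, 0.0805]
eef_rot: [0.002, 0.031, 1.0, 0.003]
wrist_force: [3.4, 14.2, 4.7]
opening: 0.099
grasp_force: 60.3
```

Call:
move_arm(
  plan=[0, 0.03, 0, 0, 0, 0, 0, 0.03, 0, 0, 0, 0, 0, 0.03, 0, 0, 0, 0, 0, 0.03, 0.5, 0, 0, 0, 0, 0.03, 1.2, 0, 0, 0.1, 0.3, 0.3, 1.2, 0, 0, 0.28, 0.8, 0.8, 1.2, 0, 0, 0.46, 1.3, 1.3, 1.2, 0, 0, 0.64, 1.8, 1.7, 1.2, 0, 0, 0.82, 2.1, 1.95, 1.2, 0, 0, 1],
  grip=50,
)

```text
time_s: 38.62
eef_pos: [0.6613, 0.186, 0.1388]
eef_rot: [-0.0, -0.454, 0.891, -0.0]
wrist_force: [0.0, 0.4, 0.2]
opening: 0.587
grasp_force: 0.0
```

Call:
move_arm(
  plan=[0, 0, 0, 0, 0, 0.18, 0, 0, 0, 0, 0, 0.36, 0, 0, 0, 0, 0, 0.45, 0, 0, 0, 0, 0, 0.45],
)

```text
time_s: 39.12
eef_pos: [0.6604, 0.1851, 0.1389]
eef_rot: [-0.0, -0.639, 0.769, 0.0]
wrist_force: [-0.6, -1.2, 0.2]
opening: 0.587
grasp_force: 0.0
```

```bash
python3 - <<'E'
from to import *
go(np.array([.663,.190,.081]),SY+1.45)
E
```

```text
at [0.6604 0.1851 0.1389] t 39.125 yaw 2.957 tilt [-0.001 -0.   ] F [-0.6 -1.2  0.2] op 50.1 gf 0.0
-> [0.663 0.19  0.081] units [ 0.053  0.099 -1.158] 0.001
```

Call:
move_arm(
  plan=[0.05, 0.1, -0.4, 0, 0, 0, 0.05, 0.1, -0.9, 0, 0, 0, 0.05, 0.1, -1.15, 0, 0, 0, 0.05, 0.1, -1.15, 0, 0, 0],
)

```text
time_s: 39.62
eef_pos: [0.6618, 0.1905, 0.0796]
eef_rot: [-0.001, -0.639, 0.769, 0.001]
wrist_force: [0.3, -0.5, -0.4]
opening: 0.588
grasp_force: 0.0
```

Call:
move_arm(
  plan=[0, 0, 0, 0, 0, 0, 0, 0, 0, 0, 0, 0, 0, 0, 0, 0, 0, 0, 0, 0, 0, 0, 0, 0, 0, 0, 0, 0, 0, 0],
  grip=0,
)

```text
time_s: 40.25
eef_pos: [0.6631, 0.1908, 0.0832]
eef_rot: [0.0, -0.639, 0.769, -0.0]
wrist_force: [-4.1, -0.6, 5.4]
opening: 0.104
grasp_force: 59.7
```

Call:
move_arm(
  plan=[0, 0, 0, 0, 0, -0.15, 0, 0, 0, 0, 0, -0.33, 0, 0, 0, 0, 0, -0.51, 0, 0, 0, 0, 0, -0.69, 0, 0, 0, 0, 0, -0.87, 0, 0, 0, 0, 0, -1.05, 0, 0, 0, 0, 0, -1.23, 0, 0, 0, 0, 0, -1.4, 0, 0, 0, 0, 0, -1.45, 0, 0, 0, 0, 0, -1.45],
)

```text
time_s: 41.5
eef_pos: [0.6636, 0.19, 0.0832]
eef_rot: [0.001, 0.031, 1.0, -0.0]
wrist_force: [-3.0, -2.4, 4.8]
opening: 0.101
grasp_force: 59.8
```

```bash
python3 - <<'E'
from to import *
go(np.array([.663,.190,.081]),SY)
E
```

```text
at [0.6636 0.19   0.0832] t 41.5 yaw 1.508 tilt [ 0.001 -0.001] F [-3.  -2.4  4.8] op 8.6 gf 59.8
-> [0.663 0.19  0.081] units [-0.011  0.001 -0.045] -0.0
```

Turned back. Next I release, rise, retreat towards the start and look at the whole scene.

Call:
move_arm(
  plan=[0, 0, 0, 0, 0, 0, 0, 0, 0, 0, 0, 0, 0, 0, 0, 0, 0, 0, 0, 0, 0.5, 0, 0, 0, 0, 0, 1.3, 0, 0, 0, 0, 0, 2.3, 0, 0, 0, -0.5, 0.8, 3, 0, 0, 0, -1.3, 1.6, 3, 0, 0, 0, -2.1, 2.3, 3, 0, 0, 0, -2.9, 3, 3, 0, 0, 0],
  grip=50,
)

```text
time_s: 42.75
eef_pos: [0.5167, 0.3416, 0.2319]
eef_rot: [0.0, 0.031, 1.0, 0.0]
wrist_force: [0.5, 1.1, -0.7]
opening: 0.585
grasp_force: 0.0
```

Call:
move_arm(
  plan=[-0.7, 0.6, 0, 0, 0, 0, -1.5, 1.2, 0, 0, 0, 0, -2.3, 1.8, 0, 0, 0, 0, -3.1, 2.4, 0, 0, 0, 0, -3.9, 3, 0, 0, 0, 0, -4.7, 3.5, 0, 0, 0, 0, -5.5, 4, 0, 0, 0, 0, -5.5, 4, 0, 0, 0, 0],
)

```text
time_s: 43.75
eef_pos: [0.2401, 0.5419, 0.2318]
eef_rot: [-0.0, 0.029, 1.0, 0.0]
wrist_force: [-0.1, -0.4, -0.7]
opening: 0.588
grasp_force: 0.0
```

```bash
python3 - <<'E'
from to import *
go(None)
snap("top","pics/t5.png");snap("side","pics/s5.png")
a=cv2.imread("pics/t5.png")[165:285,110:410];b=cv2.imread("pics/s5.png")[140:290,205:335]
cv2.imwrite("pics/c5.png",np.hstack([cv2.resize(a,(540,300),interpolation=2),cv2.resize(b,(260,300),interpolation=2)]))
E
```

```text
at [0.2401 0.5419 0.2318] t 43.75 yaw 1.513 tilt [-0.001  0.   ] F [-0.1 -0.4 -0.7] op 50.2 gf 0.0
```

View pics/c5.png

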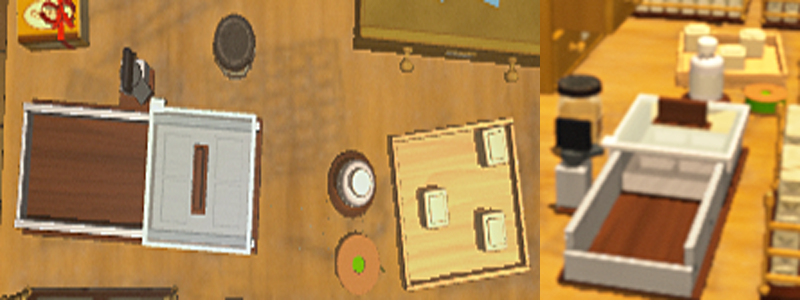

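The picture shows the cover home, the knob back along the station's x, the cap up, and the three blocks apart in the tray with tops at about (497,145), (436,204) and (494,228). I check those against the limits and hand in if they are good.

```bash
python3 - <<'E'
from to import *
ok=True
for u,v in((497,145),(436,204),(494,228)):
    p=back("top",u/1.8+110,v/2.5+165,.046)-[tr[0],tr[1],0]; c,s=np.cos(tr[2]),np.sin(tr[2])
    x,y=c*p[0]+s*p[1],-s*p[0]+c*p[1]; print(round(x,4),round(y,4)); ok&=abs(x)<.06 and abs(y)<.07
if ok: print(ctrl.hand_in())
E
```

```text
0.0523 -0.0569
0.002 0.0396
-0.0315 -0.0396
the job is handed in; nothing more can be done
None
```

The job is handed in after about 44 s of robot time: three nougat blocks (the fourth cavity was empty) lie apart on the tray floor within limits, the cap had two full presses, the cover is home and the latch is back; `hand_in` returned no verdict.

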